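# Load the analyser carrier from the puck lane, keeping the queue order

## Task

Move the four capped sample tubes out of their pucks in the queue lane into the ivory five-place analyser carrier in the same order: the tube at the orange stop gate goes into the first place by the teal nose, the next one into the second place and so on, which leaves the last place, by the black handle, empty. Keep every tube upright, lower it until it stands fully on the bottom of its place instead of dropping it in, and let go of them all.

Things in the scene. Friction and masses are not known exactly. Their poses are not given: they have to be found in the camera images.
- tube_red: Loose capped sample tube, clear with a white label and a red cap, 106 mm tall, 24 g. Tube 16 mm across, tapering in the lowest 6 mm to a flat foot 10 mm across; cap (grip here) 18 mm across, a cylinder from 86 to 106 mm above the foot. Origin: centre of the foot's underside; z up to the cap. Starts upright in the puck of its colour.
- tube_yellow: Loose capped sample tube, clear with a white label and a yellow cap, 106 mm tall, 24 g. Tube 16 mm across, tapering in the lowest 6 mm to a flat foot 10 mm across; cap (grip here) 18 mm across, a cylinder from 86 to 106 mm above the foot. Origin: centre of the foot's underside; z up to the cap. Starts upright in the puck of its colour.
- tube_green: Loose capped sample tube, clear with a white label and a green cap, 106 mm tall, 24 g. Tube 16 mm across, tapering in the lowest 6 mm to a flat foot 10 mm across; cap (grip here) 18 mm across, a cylinder from 86 to 106 mm above the foot. Origin: centre of the foot's underside; z up to the cap. Starts upright in the puck of its colour.
- tube_violet: Loose capped sample tube, clear with a white label and a violet cap, 106 mm tall, 24 g. Tube 16 mm across, tapering in the lowest 6 mm to a flat foot 10 mm across; cap (grip here) 18 mm across, a cylinder from 86 to 106 mm above the foot. Origin: centre of the foot's underside; z up to the cap. Starts upright in the puck of its colour.
- puck_red: Fixed round one-tube puck, black with a red collar, 38 mm across, 36 mm high, standing in the lane; holds the red-capped tube at the start. Origin: centre of its underside, on the belt, 22 mm above the bench; axes as the lane's. Well 19 mm across, floor 6 mm above the origin: its tube's cap top is 112 mm above the origin.
- puck_yellow: Fixed round one-tube puck, black with a yellow collar, 38 mm across, 36 mm high, standing in the lane; holds the yellow-capped tube at the start. Origin: centre of its underside, on the belt, 22 mm above the bench; axes as the lane's. Well 19 mm across, floor 6 mm above the origin: its tube's cap top is 112 mm above the origin.
- puck_green: Fixed round one-tube puck, black with a green collar, 38 mm across, 36 mm high, standing in the lane; holds the green-capped tube at the start. Origin: centre of its underside, on the belt, 22 mm above the bench; axes as the lane's. Well 19 mm across, floor 6 mm above the origin: its tube's cap top is 112 mm above the origin.
- puck_violet: Fixed round one-tube puck, black with a violet collar, 38 mm across, 36 mm high, standing in the lane; holds the violet-capped tube at the start. Origin: centre of its underside, on the belt, 22 mm above the bench; axes as the lane's. Well 19 mm across, floor 6 mm above the origin: its tube's cap top is 112 mm above the origin.
- lane: Fixed puck queue lane, a belt module 210 x 52 mm with grey side guides. Origin: centre of the underside, on the bench; z up, y along the row: +y to the orange stop gate (head, 54 mm high), -y to the grey drive housing (tail, 56 mm high). The four pucks stand at x = 0, y = +60 (first), +20, -20, -60 mm (last); which colour is where differs.
- carrier: Fixed ivory carrier, 240 x 38 mm, 62 mm high. Origin: centre of the underside, on the bench; z up, y along the row: +y to the teal nose, -y to the black handle. Five square wells at x = 0, y = +72 (place 1), +36, 0, -36, -72 mm (place 5): 32 mm wide at the rim (z 62), sloping in to 20 mm at z 52, floor at z 6. Seated, a tube's foot is at z 6, its cap top at z 112 mm.

How it is judged:
By the outcome, as a careful person would: the job done as asked, in the order asked, and still so for the second after the job is handed in, with the robot touching nothing.
It also fails if it takes over 99 s, if anything falls off the work surface, if the arm or the gripper's body presses on something with over 40 N, if the wrist force passes 120 N, or if a joint passes its speed limit or range.

## Robot

A 6-joint arm with a two-finger parallel gripper is mounted at the origin on the work surface. World frame = base frame: x ahead of the robot, y to its left, z up, the work surface at z = 0. Lengths are in m, angles in degrees, forces in N, time in s.
With the tool pointing down it reaches from about 0.3 to 0.75 m from the base axis. Payload 8.5 kg.
Tool frame: the origin (TCP) lies on the centre line of the jaws, within the pads' length; the fingertips stand 11 mm ahead of it and the grasp point (between the pads) lies 8 mm behind it; z points along the fingers, y is the line along which they close (so a half turn about z gives the same grasp; the last joint's range is limited). The gripper opens to 85 mm and grips with 20 to 120 N. Pads are 22 mm wide; open, the fingers measure 114 mm over their backs; the gripper's body (76 mm by 85 mm) begins 54 mm behind the grasp point. The pads swing forward as they close: fully open they stand 13 mm farther back than shut.
Start: joints at [62.951, 21.807, 74.336, -0, 83.858, -12.336], TCP at [0.14, 0.532, 0.242] pointing down, gripper open.
Joint ranges: [-178.18, 178.18], [-50.72, 133.34], [12.68, 142.11], [-81.47, 261.47], [9.98, 163.14], [-165.26, 165.26]. Speed limits (degrees/s): [136.94, 136.94, 180, 180, 180, 180].

## Interface

Orientations are given as a 3x3 rotation matrix whose columns are the frame's x, y, z axes.
In Python, from station import env gives the robot as it stands.
- The arm moves only by the shell command python3 inch.py 'ROWS' [FORCE]. ROWS is 1 to 8 rows, parted by a bar, with the numbers parted by commas; each row has 5 numbers: dx, dy, dz in units of 50 mm, then a turn about the tool's z in degrees, then the finger opening in m; each row is the pose to reach, as a shift and turn from the pose commanded when the command began, along the tool's axes at that moment; what a row does not reach only later rows make up. A row lasts 1/10 s, in which the tool goes at most 0.05 m and 8.59 degrees, less where a joint would pass 70% of its speed; a pose out of reach is approached as far as the arm can. The fingers move at their own pace and stop on an object; FORCE is the grip in N (left out, the last holds). Time passes only in rows, so rows that do not move let the fingers close. It prints the time, the measured TCP pose, the force, the opening and the grip force at its end. Input that does not fit is refused with a message, and nothing moves.
- env.observe(): the state, without advancing time (a new reading comes with each control period).
- env.grab_frame(name): name is "scene" or "top" or "wrist"; returns the picture (420x560x3 uint8, red, green, blue); there is no depth.
- env.camera_info(name): a dict with "camera_matrix" (3x3 intrinsics, pixels), "k1" (the pictures are not rectified: a ray, as slopes to the right and down, at radius r is drawn at 1 + k1 r^2 times it, then the intrinsics apply), "R" (3x3) and "t" (3): a world point X has camera coordinates R X + t; the wrist camera has in their place "tool_from_camera" (4x4, takes a point from camera to tool coordinates, whose origin is the TCP and whose axes are the flange's). Camera axes: x right, y down, z forward; pixel columns grow to the right and rows downward; lengths in m; the calibration is good to about 2 mm. A picture is of the moment at which its call begins: read the wrist's pose just before it. camera_info takes no time and is no camera call.
- env.job_done(): hands the job in; it is judged then, once.
The state is a dict: "time_s": time; "q": joint angles; "dq": joint speeds; "tau": joint torques, N m; "tool_pos": TCP position; "ee_rot": TCP orientation; "ft_force": force on the tool from outside, world axes, zero at the start; "moment": the same for the moment, N m; "finger_gap": finger opening in m; "gripper_force": force on a finger pad.
Only numpy, scipy, OpenCV 4.12 (cv2) and the standard library are available. Lean on these libraries where they do the work, as an engineer would, in place of code of your own. Each camera call takes 0.05 s, during which the arm holds its last target. There are 200 camera calls.

## Working session

There is one attempt and no reset: what is moved stays moved. The work goes in short steps, Python scripts to look and compute and a shell command to move; the robot and the scene stay as the last step left them, time stands still between calls to the robot, and variables do not carry over. Pictures are saved under pics/ and viewed, at most 14 in all, crops included, and the job is handed in when it is done.

```bash
ls; mkdir -p pics; python3 - <<'E'
from station import env
import cv2,numpy as np
s=env.observe();print(s)
for n in("top","scene"):
    cv2.imwrite(f"pics/{n}0.png",env.grab_frame(n)[:,:,::-1]);print(n,env.camera_info(n))
print(env.camera_info("wrist"))
E
```

```text
inch.py
pics
station.py
{'time_s': 0.0, 'q': array([ 6.29527778e+01,  2.18428228e+01,  7.43877528e+01, -2.65561786e-04,
        8.38561810e+01, -1.23354541e+01]), 'dq': array([ 0.03591628,  0.05068954, -0.00995447,  0.0904004 , -0.06776402,
       -0.07413463]), 'tau': array([-3.58267698e-04, -4.48465598e+01, -2.31273615e+01, -2.35957123e-04,
        4.76527741e-03,  6.59501307e-07]), 'tool_pos': array([0.13954364, 0.53170831, 0.24167693]), 'ee_rot': array([[-9.67215630e-01,  2.53955619e-01, -6.84434297e-04],
       [ 2.53956341e-01,  9.67214740e-01, -1.35067972e-03],
       [ 3.18982236e-04, -1.48021496e-03, -9.99998854e-01]]), 'ft_force': array([ 0.28961609,  0.61893525, -0.35039619]), 'moment': array([ 0.02107383,  0.01868435, -0.00704857]), 'gripper_force': 0.0, 'finger_gap': 0.08521111162939107}
top {'camera_matrix': array([[535.84771592,   0.        , 287.56715597],
       [  0.        , 535.84771592, 198.55442942],
       [  0.        ,   0.        ,   1.        ]]), 'k1': -0.14313564690839395, 'R': array([[-0.021466
[... 452 characters left out ...]
266344,  0.33186387, -0.77854739],
       [-0.65090793, -0.4273048 , -0.62747867]]), 't': array([ 0.27152524, -0.22178424,  1.2648077 ])}
{'camera_matrix': array([[341.68452502,   0.        , 281.89274668],
       [  0.        , 341.68452502, 207.25822604],
       [  0.        ,   0.        ,   1.        ]]), 'k1': -0.04084886270197035, 'tool_from_camera': array([[-7.48617976e-04, -9.64980054e-01, -2.62322199e-01,
         6.60555790e-02],
       [ 9.99999520e-01, -8.88014117e-04,  4.12844564e-04,
        -3.44244729e-04],
       [-6.31332585e-04, -2.62321764e-01,  9.64980256e-01,
        -1.32132638e-01],
       [ 0.00000000e+00,  0.00000000e+00,  0.00000000e+00,
         1.00000000e+00]])}
```
View pics/top0.png

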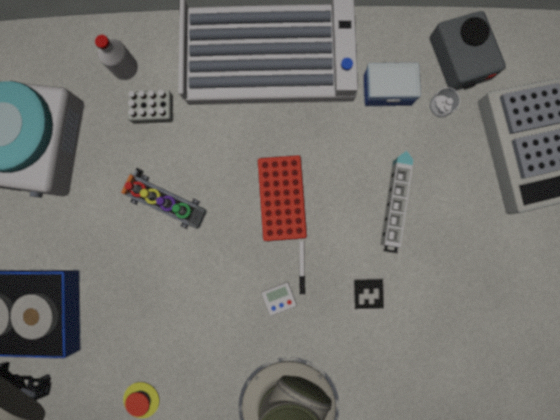

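View pics/scene0.png

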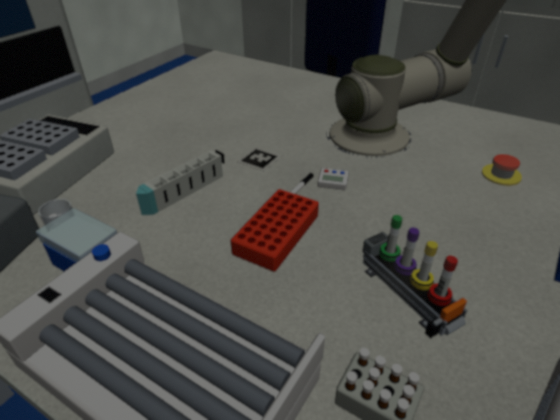

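```bash
cat > h.py <<'E'
import numpy as np,cv2
from station import env
def cam(n,s=None):
    c=env.camera_info(n)
    if n!="wrist": return c["camera_matrix"],c["k1"],c["R"],c["t"]
    T=c["tool_from_camera"];R=s["ee_rot"]@T[:3,:3];p=s["ee_rot"]@T[:3,3]+s["tool_pos"]
    return c["camera_matrix"],c["k1"],R.T,-R.T@p
def world(c,uv,z):
    K,k,R,t=c
    uv=np.atleast_2d(np.array(uv,float))
    d=cv2.undistortPoints(uv[:,None],K,np.array([k,0,0,0.]))[:,0]
    r=np.c_[d,np.ones(len(d))]@R; o=-R.T@t
    return o+r*((z-o[2])/r[:,2])[:,None]
def pix(c,X):
    K,k,R,t=c
    return cv2.projectPoints(np.atleast_2d(np.array(X,float)),cv2.Rodrigues(R)[0],t,K,np.array([k,0,0,0.]))[0][:,0]
def tool(s,d): return s["ee_rot"].T@d
E
python3 - <<'E'
from h import *
im=cv2.imread("pics/top0.png")
c=cam("top")
print(world(c,[(130,186),(151,196),(166,202),(182,210)],.134).round(3))
print(world(c,[(401,176),(399,191),(396,206),(394,221),(392,237)],.062).round(3))
a=cv2.resize(im[160:240,110:220],None,fx=7,fy=7,interpolation=2)
b=cv2.resize(im[145:255,370:425],None,fx=5,fy=5,interpolation=2)
cv2.imwrite("pics/a.png",a)
cv2.imwrite("pics/b.png",b)
E
```

```text
[[0.53  0.342 0.134]
 [0.507 0.294 0.134]
 [0.493 0.261 0.134]
 [0.474 0.225 0.134]]
[[ 0.549 -0.277  0.062]
 [ 0.513 -0.271  0.062]
 [ 0.478 -0.263  0.062]
 [ 0.443 -0.257  0.062]
 [ 0.406 -0.25   0.062]]
```

View pics/a.png

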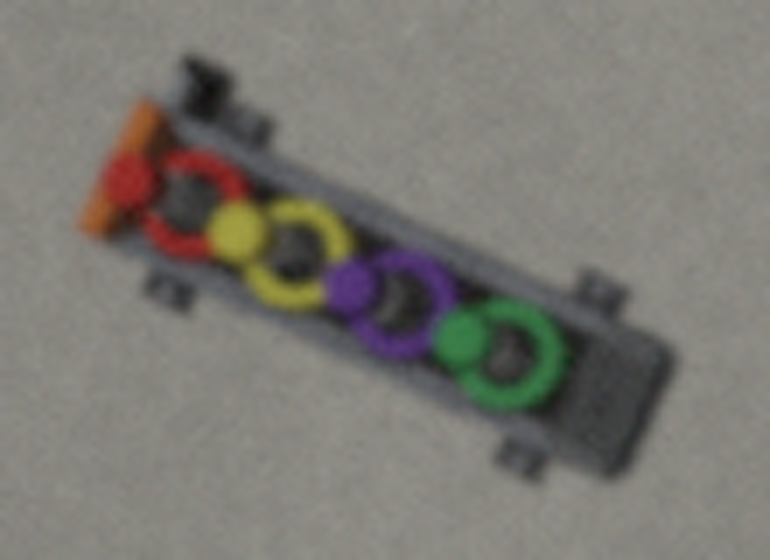

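View pics/b.png

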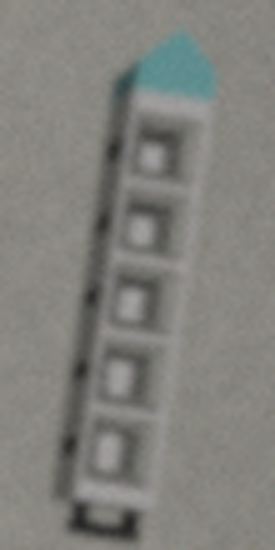

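```bash
python3 - <<'E'
from h import *
c=cam("top")
P=world(c,[(128.6,185.7),(144,193.1),(160.3,200.7),(176,207.9)],.134)
print(P.round(4))
d=P[0]-P[3];print(np.degrees(np.arctan2(d[1],d[0])),np.linalg.norm(d)/3)
s=env.observe();print(tool(s,P.mean(0)*[1,1,0]+[0,0,.242]-s["tool_pos"]))
E
```

```text
[[0.5307 0.3452 0.134 ]
 [0.5134 0.3101 0.134 ]
 [0.4957 0.2734 0.134 ]
 [0.479  0.2383 0.134 ]]
64.20671004683025 0.03960929795906129
[-4.14090995e-01 -1.39404398e-01 -1.81839494e-04]
```

Careful with the scale: shifts go in units of 50 mm. That gives: -0.36 m is -7.2, -0.315 m is -6.3.

```bash
python3 inch.py '-0.9,-0.3,0,8.5,0.085 | -1.8,-0.6,0,17,0.085 | -2.7,-0.9,0,25.5,0.085 | -3.6,-1.2,0,34,0.085 | -4.5,-1.5,0,42.5,0.085 | -5.4,-1.8,0,51,0.085 | -6.3,-2.1,0,59.5,0.085 | -7.2,-2.4,0,68,0.085' 40
python3 - <<'E'
from h import *
s=env.observe();print(tool(s,np.array([.505,.292,.242])-s["tool_pos"]).round(3),np.degrees(np.arctan2(s["ee_rot"][1,1],s["ee_rot"][0,1]))+25.8)
E
```

```text
time_s: 0.9
tool_pos: [0.4587, 0.323, 0.2421]
ee_rot: [[-0.121, 0.993, -0.001], [0.993, 0.121, -0.0], [-0.0, -0.001, -1.0]]
ft_force: [-0.3, 0.7, -0.9]
finger_gap: 0.0846
gripper_force: 0.0
[-0.036  0.042  0.   ] 32.72749564010715
```

```bash
python3 inch.py '-0.24,0.28,0,8.5,0.085 | -0.48,0.56,0,17,0.085 | -0.72,0.84,0,25.5,0.085 | -0.72,0.84,0,32.7,0.085 | -0.72,0.84,0,32.7,0.085 | -0.72,0.84,0,32.7,0.085'
python3 - <<'E'
from h import *
s=env.observe()
cv2.imwrite("pics/w1.png",env.grab_frame("wrist")[:,:,::-1]);np.save("w1.npy",dict(s),allow_pickle=True)
E
```

```text
time_s: 1.5
tool_pos: [0.5034, 0.2942, 0.2421]
ee_rot: [[0.426, 0.905, -0.001], [0.905, -0.426, -0.0], [-0.0, -0.0, -1.0]]
ft_force: [0.3, -0.7, 0.8]
finger_gap: 0.0846
gripper_force: 0.0
```

View pics/w1.png

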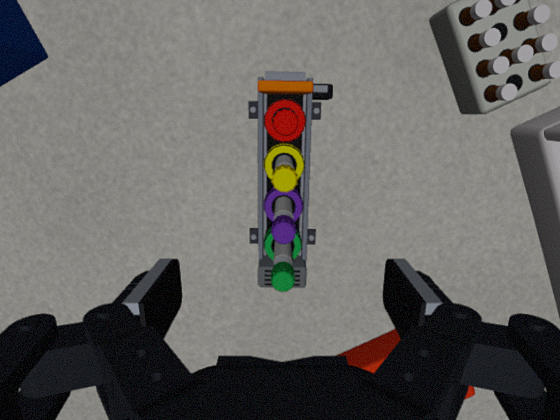

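```bash
python3 - <<'E'
from h import *
s=np.load("w1.npy",allow_pickle=True).item()
c=cam("wrist",s)
P=world(c,[(285,121),(285,179.5),(283.5,230.5),(283,277.5)],.134)
print(P.round(4)); d=P[0]-P[3];print(np.degrees(np.arctan2(d[1],d[0])),np.linalg.norm(np.diff(P,axis=0),axis=1))
for i in range(4): print(tool(env.observe(),P[i]-[0,0,.134-.116]-s["tool_pos"]).round(4))
E
```

```text
[[0.5318 0.3492 0.134 ]
 [0.5146 0.3124 0.134 ]
 [0.4973 0.2782 0.134 ]
 [0.4806 0.2436 0.134 ]]
64.12991056562288 [0.04057552 0.03839237 0.03837558]
[0.0619 0.0024 0.1261]
[0.0214 0.0024 0.1261]
[-0.017   0.0014  0.1261]
[-0.0554  0.001   0.1261]
```

Scaled: 0.126 m is 2.52, 0.0024 m is 0.048.

```bash
python3 inch.py '0.8,0.048,0.6,0,0.06 | 1.25,0.048,1.4,0,0.05 | 1.25,0.048,2.2,0,0.05 | 1.25,0.048,2.52,0,0.05 | 1.25,0.048,2.52,0,0.05 | 1.25,0.048,2.52,0,0.01 | 1.25,0.048,2.52,0,0.01 | 1.25,0.048,2.52,0,0.01' 40
python3 inch.py '0,0,0,0,0.01 | 0,0,0,0,0.01'
python3 - <<'E'
from h import *
cv2.imwrite("pics/w2.png",env.grab_frame("wrist")[:,:,::-1])
E
```

```text
time_s: 2.35
tool_pos: [0.5331, 0.3498, 0.1182]
ee_rot: [[0.429, 0.903, 0.003], [0.903, -0.429, 0.001], [0.002, 0.002, -1.0]]
ft_force: [-0.9, 1.1, 4.2]
finger_gap: 0.016
gripper_force: 38.9
time_s: 2.55
tool_pos: [0.5332, 0.3498, 0.1182]
ee_rot: [[0.429, 0.903, 0.003], [0.903, -0.429, 0.001], [0.003, 0.002, -1.0]]
ft_force: [-1.4, -0.2, 6.9]
finger_gap: 0.0158
gripper_force: 38.9
```

View pics/w2.png

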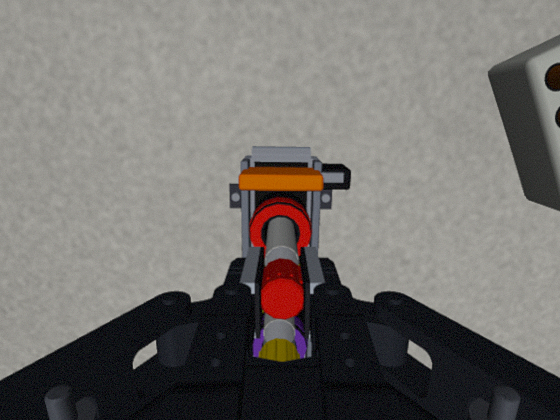

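Scaled: 0.04 m is 0.8, -0.195 m is -3.9.

```bash
python3 inch.py '0,0,-0.4,0,0.01 | 0,0,-1.2,0,0.01 | 0,0,-2,0,0.01 | -0.4,0.2,-2.48,0,0.01 | -1.2,0.46,-2.48,6,0.01 | -2.1,0.8,-2.48,14,0.01 | -3,1.14,-2.48,22,0.01 | -3.9,1.48,-2.48,30,0.01'
python3 - <<'E'
from h import *
s=env.observe();print(tool(s,np.array([.486,-.223,.242])-s["tool_pos"]).round(3),np.degrees(np.arctan2(s["ee_rot"][1,1],s["ee_rot"][0,1]))+100.7)
E
```

```text
time_s: 3.4
tool_pos: [0.5152, 0.1399, 0.2409]
ee_rot: [[0.826, 0.563, 0.001], [0.563, -0.826, -0.0], [0.001, 0.001, -1.0]]
ft_force: [0.5, -0.2, -0.1]
finger_gap: 0.0158
gripper_force: 39.2
[-0.229  0.283 -0.001] 44.99071878446998
```

```bash
python3 inch.py '-0.6,0.74,0,7,0.01 | -1.2,1.48,0,14,0.01 | -1.8,2.22,0,21,0.01 | -2.4,2.96,0,28,0.01 | -3,3.7,0,35,0.01 | -3.6,4.44,0,42,0.01 | -4.2,5.2,0,45,0.01 | -4.58,5.66,0,45,0.01'
python3 inch.py '0,0,0,0,0.01 | 0,0,0,0,0.01 | 0,0,0,0,0.01'
python3 - <<'E'
from h import *
s=env.observe()
cv2.imwrite("pics/w3.png",env.grab_frame("wrist")[:,:,::-1]);np.save("w3.npy",dict(s),allow_pickle=True)
E
```

```text
time_s: 4.2
tool_pos: [0.4872, -0.2246, 0.2408]
ee_rot: [[0.983, -0.184, 0.001], [-0.184, -0.983, -0.001], [0.001, 0.001, -1.0]]
ft_force: [0.8, 0.2, -1.1]
finger_gap: 0.0159
gripper_force: 39.2
time_s: 4.5
tool_pos: [0.488, -0.2203, 0.2406]
ee_rot: [[0.984, -0.18, 0.0], [-0.18, -0.984, 0.0], [0.0, -0.0, -1.0]]
ft_force: [0.7, -0.5, -0.7]
finger_gap: 0.0162
gripper_force: 39.2
```

View pics/w3.png

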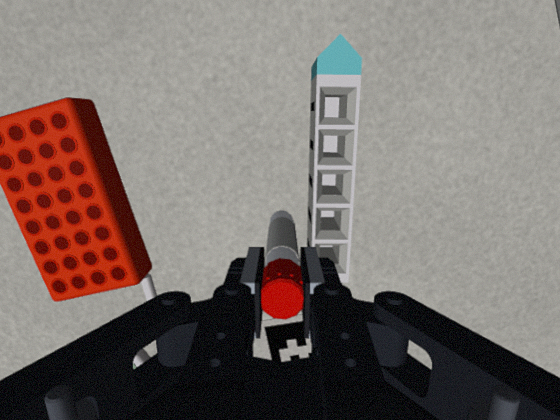

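```bash
python3 - <<'E'
from h import *
im=cv2.imread("pics/w3.png")[65:280,290:380]
im=cv2.rotate(im,cv2.ROTATE_90_CLOCKWISE) # col'=(280-row), row'=col-290
im=cv2.resize(im,None,fx=3.6,fy=6,interpolation=cv2.INTER_CUBIC)
cv2.imwrite("pics/w3c.png",im);print(im.shape)
E
```

```text
(540, 774, 3)
```

View pics/w3c.png

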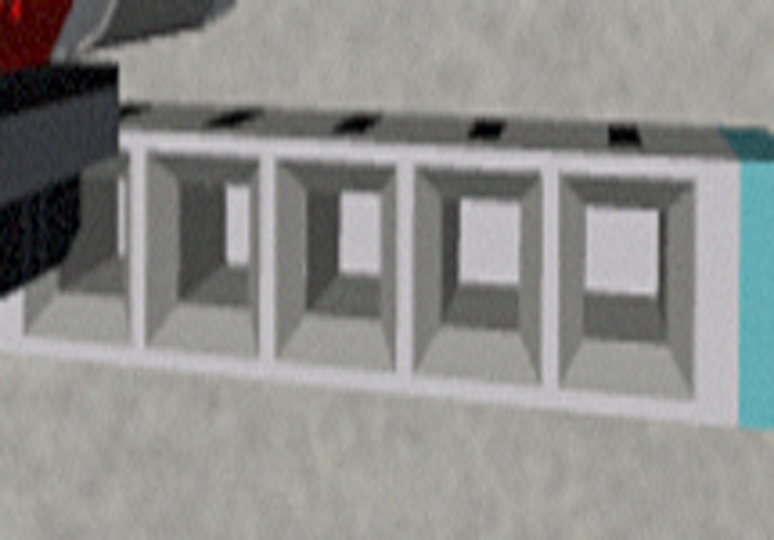

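```bash
cat > fit.py <<'E'
from h import *
s=np.load("w3.npy",allow_pickle=True).item()
c=cam("wrist",s)
L=[(695,180,399,.088),(550,172,391,.054),(404,166,379,.018),(268,160,365,-.018),(139,153,350,-.054)]
uv=[];loc=[]
for x,a,b,y in L:
    for v,sx in((a,-.016),(b,.016)):   # image right = tool +y
        uv.append((289.6+v/6,279.36-x/3.6));loc.append((sx,y))
P=world(c,uv,.062)[:,:2];loc=np.array(loc)
# image left->right is tool +y = (-.18,-.98); carrier +y = nose ~ tool x; right-handed: +x = tool +y
A=loc-loc.mean(0);B=P-P.mean(0)
th=np.arctan2((A[:,0]*B[:,1]-A[:,1]*B[:,0]).sum(),(A*B).sum())
R=np.array([[np.cos(th),-np.sin(th)],[np.sin(th),np.cos(th)]])
t=P.mean(0)-R@loc.mean(0)
sc=((A@R.T)*B).sum()/(A*A).sum()
W=np.array([t+R@[0,y] for y in(.072,.036,0,-.036)])
if __name__=="__main__":
    print("yaw x",np.degrees(th),"scale",sc,"res",(P-loc@R.T-t).round(4).tolist())
    print("wells",W.round(4))
    s=env.observe();yaw=np.degrees(np.arctan2(s["ee_rot"][1,1],s["ee_rot"][0,1]))
    print("tool yaw",yaw,[tool(s,np.r_[w,s["tool_pos"][2]]-s["tool_pos"]).round(4) for w in W])
    print("cap",tool(s,world(c,[(283,298)],s["tool_pos"][2]+.018)[0]-s["tool_pos"]),"foot",tool(s,world(c,[(282,217)],s["tool_pos"][2]-.088)[0]-s["tool_pos"]))
    print(pix(c,[s["tool_pos"]+[0,0,.018],s["tool_pos"]-[0,0,.088]]))
E
python3 fit.py
```

```text
yaw x -100.47730186784023 scale 1.0004637515179586 res [[0.0, -0.0001], [0.0003, 0.0003], [-0.0, 0.0002], [0.0, -0.0003], [-0.0003, 0.0001], [-0.0003, -0.0004], [-0.0, 0.0], [0.0, -0.0002], [0.0001, 0.0001], [0.0002, 0.0002]]
wells [[ 0.5524 -0.2815]
 [ 0.517  -0.275 ]
 [ 0.4816 -0.2684]
 [ 0.4462 -0.2619]]
tool yaw -100.32409236279784 [array([0.0743, 0.0488, 0.    ]), array([0.0383, 0.0487, 0.    ]), array([ 0.0023,  0.0487, -0.    ]), array([-0.0337,  0.0486, -0.    ])]
cap [ 0.00021858  0.00080414 -0.01799997] foot [-0.00014741  0.00039284  0.08799994]
[[280.84962428 298.50804182]
 [281.42157264 216.82914606]]
```

```bash
cat > to.py <<'E'
import sys
from fit import *
s=env.observe();n=int(sys.argv[1])
yaw=np.degrees(np.arctan2(s["ee_rot"][1,1],s["ee_rot"][0,1]))
print("to well",n,tool(s,np.r_[W[n-1],.0962]-s["tool_pos"]).round(4),"turn",round(yaw+100.5,2))
E
python3 inch.py '0.6,0.4,0,0,0.01 | 1.2,0.8,0,0,0.01 | 1.48,0.974,0.2,0,0.01 | 1.48,0.974,0.6,0,0.01 | 1.48,0.974,1.2,0,0.01 | 1.48,0.974,1.2,0,0.01 | 1.48,0.974,1.2,0,0.01 | 1.48,0.974,1.2,0,0.01'; python3 to.py 1
```

```text
time_s: 5.35
tool_pos: [0.5525, -0.2825, 0.1823]
ee_rot: [[0.984, -0.18, 0.002], [-0.18, -0.984, -0.002], [0.003, 0.001, -1.0]]
ft_force: [0.8, -0.5, -0.3]
finger_gap: 0.0159
gripper_force: 39.2
to well 1 [-0.0006 -0.0011  0.0861] turn 0.13
```

Well aligned; lower into the well with a force check just above the floor.

Scaled: 0.08 m is 1.6, 0.078 m is 1.56.

```bash
python3 inch.py '-0.01,-0.02,0.4,0,0.01 | -0.01,-0.02,0.9,0,0.01 | -0.01,-0.02,1.3,0,0.01 | -0.01,-0.02,1.56,0,0.01 | -0.01,-0.02,1.6,0,0.01 | -0.01,-0.02,1.6,0,0.01 | -0.01,-0.02,1.6,0,0.01'; python3 to.py 1
```

```text
time_s: 6.05
tool_pos: [0.552, -0.2819, 0.1016]
ee_rot: [[0.984, -0.181, 0.002], [-0.181, -0.984, -0.001], [0.002, 0.001, -1.0]]
ft_force: [0.6, -0.3, -1.1]
finger_gap: 0.016
gripper_force: 39.1
to well 1 [ 0.0003 -0.0004  0.0054] turn 0.09
```

```bash
python3 inch.py '0,0,0.04,0,0.01 | 0,0,0.08,0,0.01 | 0,0,0.11,0,0.01 | 0,0,0.13,0,0.01 | 0,0,0.13,0,0.01 | 0,0,0.13,0,0.01'; python3 to.py 1
```

```text
time_s: 6.65
tool_pos: [0.5525, -0.2822, 0.0961]
ee_rot: [[0.984, -0.181, 0.004], [-0.181, -0.984, -0.003], [0.004, 0.002, -1.0]]
ft_force: [0.2, 0.7, 12.3]
finger_gap: 0.0162
gripper_force: 40.5
to well 1 [-0.0003 -0.0007 -0.0001] turn 0.09
```

```bash
cat > lane.py <<'E'
import sys
from h import *
s=env.observe();n=int(sys.argv[1])
p=np.array([.5332,.3498,.116])-.04*(n-1)*np.array([.436,.9,0])
yaw=np.degrees(np.arctan2(s["ee_rot"][1,1],s["ee_rot"][0,1]))
print("to tube",n,tool(s,p-s["tool_pos"]).round(4),"turn",round(yaw+25.9,2))
E
python3 inch.py '0,0,-0.02,0,0.01 | 0,0,-0.02,0,0.05 | 0,0,-0.02,0,0.05 | 0,0,-0.02,0,0.05 | 0,0,-0.2,0,0.05 | 0,0,-1,0,0.05 | 0,0,-1.9,0,0.05 | 0,0,-2.9,0,0.05'; python3 lane.py 2
python3 - <<'E'
from h import *
cv2.imwrite("pics/w4.png",env.grab_frame("wrist")[:,:,::-1])
E
```

```text
time_s: 7.45
tool_pos: [0.5511, -0.2812, 0.2405]
ee_rot: [[0.984, -0.181, -0.001], [-0.181, -0.984, 0.001], [-0.001, -0.001, -1.0]]
ft_force: [2.1, -0.4, -0.4]
finger_gap: 0.0499
gripper_force: 0.0
to tube 2 [-0.1422 -0.5788  0.1251] turn -74.51
```

View pics/w4.png

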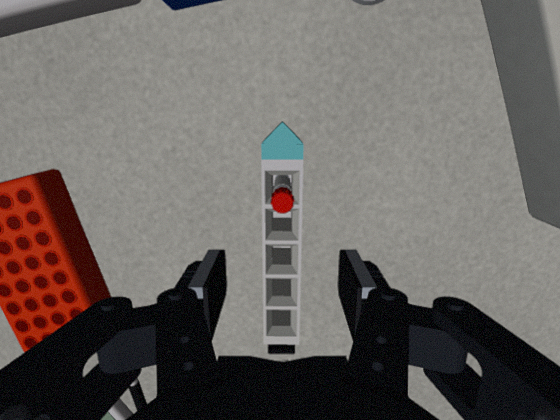

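Red stands upright in place 1 (cap at 283,200). Go back for yellow.

```bash
python3 inch.py '-0.22,-0.9,0,-6,0.05 | -0.44,-1.8,0,-12,0.05 | -0.68,-2.76,0,-18,0.05 | -0.9,-3.7,0,-25,0.05 | -1.14,-4.64,0,-32,0.05 | -1.36,-5.56,0,-39,0.05 | -1.6,-6.5,0,-46,0.05 | -1.84,-7.46,0,-52,0.05'; python3 lane.py 2
```

```text
time_s: 8.3
tool_pos: [0.528, 0.1037, 0.2393]
ee_rot: [[0.745, 0.667, 0.001], [0.667, -0.745, -0.0], [0.001, 0.001, -1.0]]
ft_force: [0.3, -0.6, -0.0]
finger_gap: 0.0499
gripper_force: 0.0
to tube 2 [ 0.1309 -0.1647  0.1233] turn -22.26
```

Scaled: -0.164 m is -3.28, -0.148 m is -2.96.

```bash
python3 inch.py '0.6,-0.74,0,-6,0.05 | 1.2,-1.5,0,-12,0.05 | 1.8,-2.26,0,-18,0.05 | 2.36,-2.96,0,-22.3,0.05 | 2.6,-3.28,0.6,-22.3,0.05 | 2.6,-3.28,1.4,-22.3,0.05 | 2.6,-3.28,1.6,-22.3,0.05 | 2.6,-3.28,1.6,-22.3,0.05'; python3 lane.py 2
```

```text
time_s: 9.1
tool_pos: [0.5166, 0.3104, 0.1581]
ee_rot: [[0.44, 0.898, -0.003], [0.898, -0.44, -0.001], [-0.002, -0.002, -1.0]]
ft_force: [-0.1, 0.5, 1.1]
finger_gap: 0.0499
gripper_force: 0.0
to tube 2 [ 0.0027 -0.0021  0.0421] turn -0.23
```

```bash
python3 inch.py '0.054,-0.04,0.4,0,0.05 | 0.054,-0.04,0.8,0,0.05 | 0.054,-0.04,0.84,0,0.05 | 0.054,-0.04,0.84,0,0.05 | 0.054,-0.04,0.84,0,0.01 | 0.054,-0.04,0.84,0,0.01 | 0.054,-0.04,0.84,0,0.01 | 0.054,-0.04,0.84,0,0.01' 40; python3 lane.py 2
python3 - <<'E'
from h import *
cv2.imwrite("pics/w5.png",env.grab_frame("wrist")[:,:,::-1])
E
```

```text
time_s: 9.9
tool_pos: [0.5167, 0.3145, 0.1181]
ee_rot: [[0.44, 0.898, 0.002], [0.898, -0.44, 0.001], [0.002, 0.001, -1.0]]
ft_force: [-1.7, 0.4, 6.5]
finger_gap: 0.016
gripper_force: 39.0
to tube 2 [-0.001  -0.0006  0.0021] turn -0.21
```

View pics/w5.png

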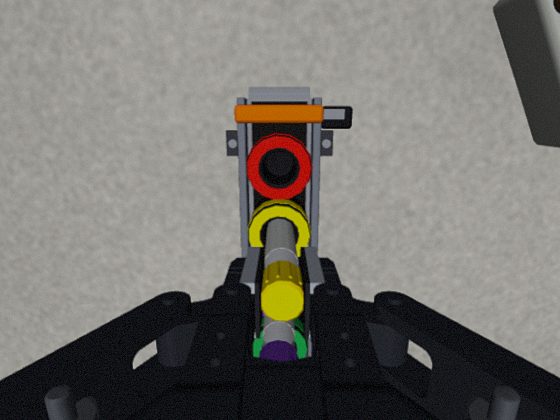

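Yellow is gripped centrally (cap at 283,300). Carry it.

Scaled: -0.182 m is -3.64, -0.138 m is -2.76.

```bash
python3 inch.py '0,0,-0.4,0,0.01 | 0,0,-1.2,0,0.01 | 0,0,-2,0,0.01 | -0.2,0.1,-2.48,0,0.01 | -1,0.48,-2.48,6,0.01 | -1.88,0.92,-2.48,14,0.01 | -2.76,1.34,-2.48,22,0.01 | -3.64,1.76,-2.48,30,0.01'; python3 to.py 2
```

```text
time_s: 10.75
tool_pos: [0.5147, 0.1103, 0.2411]
ee_rot: [[0.833, 0.553, 0.001], [0.553, -0.833, -0.0], [0.0, 0.0, -1.0]]
ft_force: [0.8, 0.6, 0.7]
finger_gap: 0.0161
gripper_force: 39.2
to well 2 [-0.2115  0.3221  0.145 ] turn 44.09
```

```bash
python3 inch.py '-0.52,0.8,0,6,0.01 | -1.06,1.6,0,12,0.01 | -1.58,2.4,0,18,0.01 | -2.12,3.2,0,24,0.01 | -2.64,4,0,30,0.01 | -3.16,4.8,0,36,0.01 | -3.7,5.6,0,42,0.01 | -4.1,6.24,0,44,0.01'
python3 inch.py '0,0,0,0,0.01 | 0,0,0,0,0.01 | 0,0,0,0,0.01'; python3 to.py 2
```

```text
time_s: 11.55
tool_pos: [0.5184, -0.264, 0.241]
ee_rot: [[0.984, -0.18, 0.0], [-0.18, -0.984, -0.0], [0.0, 0.0, -1.0]]
ft_force: [0.3, -0.2, 0.9]
finger_gap: 0.0161
gripper_force: 39.2
time_s: 11.85
tool_pos: [0.519, -0.2604, 0.241]
ee_rot: [[0.985, -0.175, 0.0], [-0.175, -0.985, 0.0], [-0.0, -0.0, -1.0]]
ft_force: [-0.3, 0.1, -0.4]
finger_gap: 0.016
gripper_force: 39.2
to well 2 [0.0006 0.0147 0.1448] turn 0.45
```

Scaled: 0.06 m is 1.2, 0.04 m is 0.8.

```bash
python3 inch.py '0,0.294,0.2,0.4,0.01 | 0,0.294,0.8,0.4,0.01 | 0,0.294,1.2,0.4,0.01 | 0,0.294,1.2,0.4,0.01 | 0,0.294,1.2,0.4,0.01'; python3 to.py 2
```

```text
time_s: 12.35
tool_pos: [0.5165, -0.2759, 0.1811]
ee_rot: [[0.983, -0.182, 0.0], [-0.182, -0.983, -0.0], [0.0, 0.0, -1.0]]
ft_force: [1.0, -0.1, -0.1]
finger_gap: 0.0157
gripper_force: 39.2
to well 2 [ 0.0003 -0.001   0.0849] turn 0.01
```

Scaled: 0.0855 m is 1.71, 0.083 m is 1.66.

```bash
python3 inch.py '0,-0.02,0.4,0,0.01 | 0,-0.02,0.9,0,0.01 | 0,-0.02,1.3,0,0.01 | 0,-0.02,1.56,0,0.01 | 0,-0.02,1.6,0,0.01 | 0,-0.02,1.66,0,0.01 | 0,-0.02,1.71,0,0.01 | 0,-0.02,1.71,0,0.01'; python3 inch.py '0,0,0,0,0.01 | 0,0,0.02,0,0.01'; python3 to.py 2
```

```text
time_s: 13.15
tool_pos: [0.517, -0.2751, 0.0962]
ee_rot: [[0.983, -0.182, 0.002], [-0.182, -0.983, -0.001], [0.002, 0.001, -1.0]]
ft_force: [0.5, -0.4, 0.3]
finger_gap: 0.0156
gripper_force: 39.4
time_s: 13.35
tool_pos: [0.5174, -0.2754, 0.096]
ee_rot: [[0.983, -0.182, 0.003], [-0.182, -0.983, -0.002], [0.003, 0.002, -1.0]]
ft_force: [-0.6, 0.1, 15.4]
finger_gap: 0.0162
gripper_force: 40.7
to well 2 [-0.0004 -0.0003 -0.0002] turn -0.01
```

Seated (contact force at the right height). Release, lift, go for violet.

```bash
python3 inch.py '0,0,-0.02,0,0.01 | 0,0,-0.02,0,0.05 | 0,0,-0.02,0,0.05 | 0,0,-0.02,0,0.05 | 0,0,-0.2,0,0.05 | 0,0,-1,0,0.05 | 0,0,-1.9,0,0.05 | 0,0,-2.9,0,0.05'; python3 lane.py 3
```

```text
time_s: 14.15
tool_pos: [0.5161, -0.2744, 0.241]
ee_rot: [[0.983, -0.183, -0.001], [-0.183, -0.983, 0.001], [-0.001, -0.001, -1.0]]
ft_force: [1.2, 0.2, 0.5]
finger_gap: 0.0498
gripper_force: 0.0
to tube 3 [-0.1181 -0.5396  0.1256] turn -74.62
```

Scaled: -0.373 m is -7.46, -0.325 m is -6.5.

```bash
python3 inch.py '-0.2,-0.9,0,-6,0.05 | -0.4,-1.8,0,-12,0.05 | -0.6,-2.76,0,-18,0.05 | -0.82,-3.7,0,-25,0.05 | -1.02,-4.64,0,-32,0.05 | -1.22,-5.56,0,-39,0.05 | -1.42,-6.5,0,-46,0.05 | -1.64,-7.46,0,-52,0.05'; python3 lane.py 3
```

```text
time_s: 14.95
tool_pos: [0.5036, 0.1088, 0.2401]
ee_rot: [[0.746, 0.666, 0.001], [0.666, -0.746, -0.0], [0.001, 0.001, -1.0]]
ft_force: [1.3, 0.4, 0.4]
finger_gap: 0.0498
gripper_force: 0.0
to tube 3 [ 0.1086 -0.1297  0.1241] turn -22.36
```

Scaled: -0.131 m is -2.62, -0.13 m is -2.6.

```bash
python3 inch.py '0.66,-0.8,0,-7,0.05 | 1.32,-1.6,0,-14,0.05 | 1.9,-2.26,0,-20,0.05 | 2.16,-2.6,0,-22.4,0.05 | 2.18,-2.62,0.6,-22.4,0.05 | 2.18,-2.62,1.4,-22.4,0.05 | 2.18,-2.62,1.6,-22.4,0.05 | 2.18,-2.62,1.6,-22.4,0.05'; python3 lane.py 3
```

```text
time_s: 15.75
tool_pos: [0.4985, 0.277, 0.1589]
ee_rot: [[0.44, 0.898, -0.002], [0.898, -0.44, -0.001], [-0.002, -0.002, -1.0]]
ft_force: [0.3, -0.5, 0.9]
finger_gap: 0.0499
gripper_force: 0.0
to tube 3 [ 0.0007 -0.0004  0.0429] turn -0.23
```

```bash
python3 inch.py '0,0,0.4,0,0.05 | 0,0,0.8,0,0.05 | 0,0,0.86,0,0.05 | 0,0,0.86,0,0.05 | 0,0,0.86,0,0.01 | 0,0,0.86,0,0.01 | 0,0,0.86,0,0.01 | 0,0,0.86,0,0.01' 40; python3 lane.py 3
python3 - <<'E'
from h import *
cv2.imwrite("pics/w6.png",env.grab_frame("wrist")[200:,180:380,::-1])
E
```

```text
time_s: 16.55
tool_pos: [0.4992, 0.2776, 0.1176]
ee_rot: [[0.44, 0.898, 0.002], [0.898, -0.44, 0.001], [0.002, 0.001, -1.0]]
ft_force: [-1.8, 0.3, 5.7]
finger_gap: 0.016
gripper_force: 38.9
to tube 3 [-0.0002 -0.0009  0.0016] turn -0.21
```

View pics/w6.png

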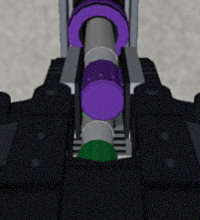

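Violet gripped centrally (full-frame cap ≈ 283,297).

Scaled: -0.124 m is -2.48, -0.182 m is -3.64.

```bash
python3 inch.py '0,0,-0.4,0,0.01 | 0,0,-1.2,0,0.01 | 0,0,-2,0,0.01 | -0.1,0.04,-2.48,0,0.01 | -1,0.44,-2.48,6,0.01 | -1.88,0.84,-2.48,14,0.01 | -2.76,1.24,-2.48,22,0.01 | -3.64,1.64,-2.48,30,0.01'; python3 to.py 3
```

```text
time_s: 17.4
tool_pos: [0.4919, 0.0761, 0.2407]
ee_rot: [[0.833, 0.553, 0.001], [0.553, -0.833, -0.0], [0.0, 0.001, -1.0]]
ft_force: [1.0, 0.2, -0.5]
finger_gap: 0.0158
gripper_force: 39.1
to well 3 [-0.1995  0.2811  0.1446] turn 44.09
```

```bash
python3 inch.py '-0.56,0.8,0,6,0.01 | -1.12,1.6,0,12,0.01 | -1.68,2.4,0,18,0.01 | -2.24,3.2,0,24,0.01 | -2.8,4,0,30,0.01 | -3.4,4.8,0,36,0.01 | -3.9,5.5,0,42,0.01 | -4.04,5.68,0,44.4,0.01'
python3 inch.py '0,0,0,0,0.01 | 0,0,0,0,0.01 | 0,0,0,0,0.01'; python3 to.py 3
```

```text
time_s: 18.2
tool_pos: [0.4824, -0.2746, 0.2401]
ee_rot: [[0.982, -0.19, -0.0], [-0.19, -0.982, -0.001], [0.0, 0.001, -1.0]]
ft_force: [-0.8, 0.9, 0.3]
finger_gap: 0.0158
gripper_force: 39.2
time_s: 18.5
tool_pos: [0.4833, -0.2691, 0.2406]
ee_rot: [[0.984, -0.18, 0.0], [-0.18, -0.984, 0.0], [0.0, -0.0, -1.0]]
ft_force: [0.6, -0.3, -0.5]
finger_gap: 0.0161
gripper_force: 39.2
to well 3 [-0.0018 -0.0003  0.1444] turn 0.15
```

```bash
python3 inch.py '-0.036,0,0.2,0.1,0.01 | -0.036,0,0.8,0.1,0.01 | -0.036,0,1.2,0.1,0.01 | -0.036,0,1.2,0.1,0.01 | -0.036,0,1.2,0.1,0.01'; python3 to.py 3
```

```text
time_s: 19.0
tool_pos: [0.4815, -0.2699, 0.1806]
ee_rot: [[0.983, -0.183, 0.0], [-0.183, -0.983, 0.0], [-0.0, -0.0, -1.0]]
ft_force: [0.6, -0.1, -0.3]
finger_gap: 0.0161
gripper_force: 39.2
to well 3 [-0.0001 -0.0014  0.0844] turn -0.06
```

```bash
python3 inch.py '0,-0.02,0.4,0,0.01 | 0,-0.02,0.9,0,0.01 | 0,-0.02,1.3,0,0.01 | 0,-0.02,1.56,0,0.01 | 0,-0.02,1.6,0,0.01 | 0,-0.02,1.66,0,0.01 | 0,-0.02,1.7,0,0.01 | 0,-0.02,1.72,0,0.01'; python3 inch.py '0,0,0,0,0.01 | 0,0,0,0,0.01'; python3 to.py 3
```

```text
time_s: 19.8
tool_pos: [0.482, -0.2698, 0.0955]
ee_rot: [[0.983, -0.184, 0.002], [-0.184, -0.983, -0.002], [0.002, 0.001, -1.0]]
ft_force: [-0.5, 0.9, 10.6]
finger_gap: 0.0161
gripper_force: 40.2
time_s: 20.0
tool_pos: [0.482, -0.2697, 0.0956]
ee_rot: [[0.983, -0.184, 0.002], [-0.184, -0.983, -0.002], [0.002, 0.001, -1.0]]
ft_force: [-0.2, 0.1, 7.0]
finger_gap: 0.0156
gripper_force: 39.7
to well 3 [-0.0006 -0.0012 -0.0006] turn -0.11
```

Seated. Release and fetch green.

Scaled: -0.145 m is -2.9, -0.095 m is -1.9.

```bash
python3 inch.py '0,0,-0.01,0,0.01 | 0,0,-0.01,0,0.05 | 0,0,-0.01,0,0.05 | 0,0,-0.01,0,0.05 | 0,0,-0.2,0,0.05 | 0,0,-1,0,0.05 | 0,0,-1.9,0,0.05 | 0,0,-2.9,0,0.05'; python3 lane.py 4
```

```text
time_s: 20.8
tool_pos: [0.481, -0.2689, 0.2411]
ee_rot: [[0.983, -0.184, -0.001], [-0.184, -0.983, 0.001], [-0.001, -0.001, -1.0]]
ft_force: [1.1, -0.4, 0.8]
finger_gap: 0.05
gripper_force: 0.0
to tube 4 [-0.094  -0.5019  0.1256] turn -74.71
```

```bash
python3 inch.py '-0.18,-0.9,0,-6,0.05 | -0.36,-1.8,0,-12,0.05 | -0.54,-2.76,0,-18,0.05 | -0.72,-3.7,0,-25,0.05 | -0.9,-4.64,0,-32,0.05 | -1.08,-5.56,0,-39,0.05 | -1.26,-6.5,0,-46,0.05 | -1.46,-7.46,0,-52,0.05'; python3 lane.py 4
```

```text
time_s: 21.6
tool_pos: [0.478, 0.1126, 0.2402]
ee_rot: [[0.747, 0.665, 0.001], [0.665, -0.747, -0.0], [0.001, 0.001, -1.0]]
ft_force: [0.3, 0.1, -0.8]
finger_gap: 0.0499
gripper_force: 0.0
to tube 4 [ 0.0879 -0.0947  0.1242] turn -22.45
```

Scaled: -0.096 m is -1.92, -0.088 m is -1.76.

```bash
python3 inch.py '0.6,-0.66,0,-8,0.05 | 1.2,-1.32,0,-16,0.05 | 1.6,-1.76,0,-22.5,0.05 | 1.76,-1.92,0,-22.5,0.05 | 1.76,-1.92,0.6,-22.5,0.05 | 1.76,-1.92,1.4,-22.5,0.05 | 1.76,-1.92,1.6,-22.5,0.05 | 1.76,-1.92,1.6,-22.5,0.05'; python3 lane.py 4
```

```text
time_s: 22.4
tool_pos: [0.4808, 0.2403, 0.1589]
ee_rot: [[0.442, 0.897, -0.002], [0.897, -0.442, -0.001], [-0.002, -0.002, -1.0]]
ft_force: [-0.1, 0.3, 0.7]
finger_gap: 0.0502
gripper_force: 0.0
to tube 4 [ 0.0015 -0.0005  0.0429] turn -0.33
```

```bash
python3 inch.py '0.03,-0.01,0.4,0,0.05 | 0.03,-0.01,0.8,0,0.05 | 0.03,-0.01,0.86,0,0.05 | 0.03,-0.01,0.86,0,0.05 | 0.03,-0.01,0.86,0,0.01 | 0.03,-0.01,0.86,0,0.01 | 0.03,-0.01,0.86,0,0.01 | 0.03,-0.01,0.86,0,0.01' 40; python3 lane.py 4
python3 - <<'E'
from h import *
cv2.imwrite("pics/w7.png",env.grab_frame("wrist")[200:,180:380,::-1])
E
```

```text
time_s: 23.2
tool_pos: [0.4816, 0.2427, 0.1175]
ee_rot: [[0.44, 0.898, 0.002], [0.898, -0.44, 0.001], [0.001, 0.001, -1.0]]
ft_force: [-0.9, 0.5, 5.6]
finger_gap: 0.0163
gripper_force: 38.9
to tube 4 [-0.0012 -0.0003  0.0015] turn -0.21
```

View pics/w7.png

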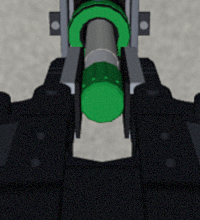

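Green gripped centrally.

Scaled: -0.182 m is -3.64, -0.138 m is -2.76.

```bash
python3 inch.py '0,0,-0.4,0,0.01 | 0,0,-1.2,0,0.01 | 0,0,-2,0,0.01 | -0.1,0.04,-2.48,0,0.01 | -1,0.4,-2.48,6,0.01 | -1.88,0.76,-2.48,14,0.01 | -2.76,1.12,-2.48,22,0.01 | -3.64,1.48,-2.48,30,0.01'; python3 to.py 4
```

```text
time_s: 24.05
tool_pos: [0.467, 0.0449, 0.2408]
ee_rot: [[0.833, 0.553, 0.001], [0.553, -0.833, -0.0], [0.001, 0.001, -1.0]]
ft_force: [0.0, 0.2, -0.2]
finger_gap: 0.0156
gripper_force: 39.2
to well 4 [-0.1873  0.2439  0.1446] turn 44.08
```

Scaled: 0.247 m is 4.94, 0.242 m is 4.84.

```bash
python3 inch.py '-0.56,0.72,0,6,0.01 | -1.12,1.44,0,12,0.01 | -1.68,2.18,0,18,0.01 | -2.24,2.9,0,24,0.01 | -2.8,3.62,0,30,0.01 | -3.36,4.34,0,36,0.01 | -3.74,4.84,0,42,0.01 | -3.82,4.94,0,44.4,0.01'
python3 inch.py '0,0,0,0,0.01 | 0,0,0,0,0.01 | 0,0,0,0,0.01'; python3 to.py 4
```

```text
time_s: 24.85
tool_pos: [0.4461, -0.2683, 0.2402]
ee_rot: [[0.982, -0.189, -0.0], [-0.189, -0.982, -0.001], [0.0, 0.001, -1.0]]
ft_force: [0.2, 0.5, 0.7]
finger_gap: 0.0163
gripper_force: 39.2
time_s: 25.15
tool_pos: [0.4467, -0.2641, 0.2406]
ee_rot: [[0.984, -0.181, 0.0], [-0.181, -0.984, -0.0], [0.0, -0.0, -1.0]]
ft_force: [0.8, -0.5, -0.9]
finger_gap: 0.0156
gripper_force: 39.2
to well 4 [-0.001  -0.0021  0.1444] turn 0.1
```

Scaled: 0.06 m is 1.2, 0.04 m is 0.8.

```bash
python3 inch.py '-0.02,-0.04,0.2,0.1,0.01 | -0.02,-0.04,0.8,0.1,0.01 | -0.02,-0.04,1.2,0.1,0.01 | -0.02,-0.04,1.2,0.1,0.01 | -0.02,-0.04,1.2,0.1,0.01'; python3 to.py 4
```

```text
time_s: 25.65
tool_pos: [0.4462, -0.2625, 0.1806]
ee_rot: [[0.983, -0.183, -0.0], [-0.183, -0.983, 0.0], [-0.0, -0.0, -1.0]]
ft_force: [0.0, -0.5, -0.7]
finger_gap: 0.0159
gripper_force: 39.2
to well 4 [-0.0001 -0.0006  0.0844] turn -0.07
```

```bash
python3 inch.py '0,-0.01,0.4,0,0.01 | 0,-0.01,0.9,0,0.01 | 0,-0.01,1.3,0,0.01 | 0,-0.01,1.56,0,0.01 | 0,-0.01,1.6,0,0.01 | 0,-0.01,1.66,0,0.01 | 0,-0.01,1.7,0,0.01 | 0,-0.01,1.72,0,0.01'; python3 inch.py '0,0,0,0,0.01 | 0,0,0,0,0.01'; python3 to.py 4
```

```text
time_s: 26.45
tool_pos: [0.4467, -0.2629, 0.0954]
ee_rot: [[0.983, -0.184, 0.002], [-0.184, -0.983, -0.002], [0.002, 0.001, -1.0]]
ft_force: [0.0, 1.0, 11.7]
finger_gap: 0.0161
gripper_force: 40.3
time_s: 26.65
tool_pos: [0.4467, -0.2628, 0.0955]
ee_rot: [[0.983, -0.184, 0.002], [-0.184, -0.983, -0.002], [0.002, 0.001, -1.0]]
ft_force: [0.6, 0.8, 4.8]
finger_gap: 0.0156
gripper_force: 39.8
to well 4 [-0.0006 -0.0009 -0.0007] turn -0.11
```

Release, rise, back off toward the handle, and look.

```bash
python3 inch.py '0,0,-0.01,0,0.01 | 0,0,-0.01,0,0.05 | 0,0,-0.01,0,0.05 | 0,0,-0.01,0,0.05 | 0,0,-0.2,0,0.05 | 0,0,-1,0,0.05 | 0,0,-1.9,0,0.05 | 0,0,-2.9,0,0.05'; python3 inch.py '-0.4,0,0,0,0.05 | -0.8,0,0,0,0.05 | -0.8,0,0,0,0.05 | -0.8,0,0,0,0.05'
python3 - <<'E'
from h import *
a=env.grab_frame("wrist")[:,:,::-1];b=env.grab_frame("scene")[:,:,::-1]
im=np.hstack([a[:300,150:420],cv2.resize(b[120:250,100:450],None,fx=1.5,fy=1.5,interpolation=2)[:195],][:1])
b=cv2.resize(b[110:330,120:480],None,fx=1.4,fy=1.364,interpolation=2)[:300]
cv2.imwrite("pics/end.png",np.hstack([im,b]))
E
```

```text
time_s: 27.45
tool_pos: [0.4456, -0.2619, 0.2412]
ee_rot: [[0.983, -0.184, -0.001], [-0.184, -0.983, 0.001], [-0.001, -0.001, -1.0]]
ft_force: [0.8, -0.2, -0.3]
finger_gap: 0.05
gripper_force: 0.0
time_s: 27.85
tool_pos: [0.407, -0.2551, 0.2399]
ee_rot: [[0.983, -0.185, 0.001], [-0.185, -0.983, -0.001], [0.001, 0.0, -1.0]]
ft_force: [0.1, -0.1, -0.4]
finger_gap: 0.0497
gripper_force: 0.0
```

View pics/end.png

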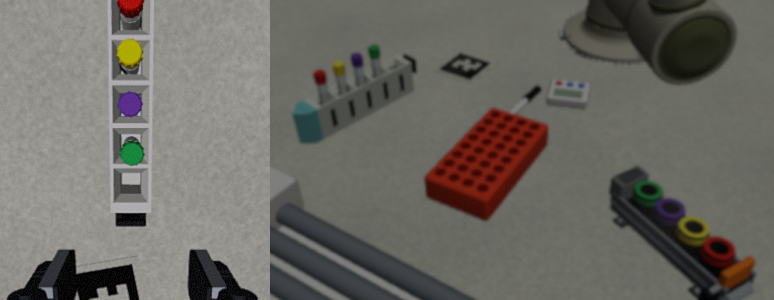

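All four tubes stand upright in the carrier, in the order red, yellow, violet, green from the teal nose. The place by the handle is empty.

```bash
python3 -c "
from station import env
print(env.job_done())"
```

```text
the job is handed in; nothing more can be done
None
```

Job handed in: the red, yellow, violet and green tubes stand upright, seated and released in places 1 to 4, with place 5 empty, after about 28 s of robot time.

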